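# Clock the mounted wheel by its spokes

### The job

The small trolley wheel in the tilted blue fork has to be clocked for scanning: push its spokes one after another with a fingertip, either way round, until the valve stem with the yellow cap is at the very top, in line with the red pointer, then leave the wheel standing still. Turn it by the spokes only and keep off the tyre, whose white reference dots must stay clean, and do not shift the things standing around.

Things in the scene. Friction and masses are not known exactly. Their poses are not given: they have to be found in the camera images.
- stand: fixed stand of the wheel: dark steel foot plate 200 x 170 x 12 mm with a column; origin on the table top straight below the hub; z up; its x runs horizontally to the wheel's high side (away from the robot at yaw 0), y to the left. The hub centre is 135 mm above the origin.
- hub (a point): centre of the wheel, in its mid plane. Axes of the fixed blue fork (they do not turn with the wheel): x in the wheel's plane, up the slope to the red pointer; y level, to the left; z along the axle, out of the visible face, up and towards the robot, 35 degrees from vertical. Hub radius 26 mm, face z = +18; metal rim inner radius 90, face z = +15; tyre outer radius 118, face z = +18 mm
- bar_mid (a point): middle of the fork's fixed flat bar, which crosses in front of the wheel along y of hub (22 mm wide in x, z = +20 to +28 mm, out to y = +-154 mm, end posts outside the tyre). A finger cannot pass it: push spokes in the half above the bar or in the half below. Behind the wheel, below z = -32 mm, are a 34 mm wide beam along y and a 22 mm strip along +x to the pointer
- pointer_tip (a point): inner tip of the fixed red pointer above the wheel's top edge, at x = +124 mm, y = 0, z = +12 mm in the axes of hub
- valve (a point): middle of the valve stem (brass, yellow cap, 12 mm thick) which stands on the rim and points inward to the hub, from radius 90 to 73 mm, mid plane; this point is at radius 78 mm and turns with the wheel
- wheel (a joint): turn of the wheel (rad) about z of hub, positive anticlockwise seen on its face. 0 and 6.28 both put the valve at the top by the pointer; it starts at 2.6 to 3.7 (valve low). At value q the valve lies at angle q from x towards y of hub. Stops at -1.5 and 7.8. Stiff bearing (0.12 N m, 2 N at 60 mm radius): the wheel stays where it is left
- spokes: the five aluminium spokes from hub to rim, turning with the wheel, 12 mm wide, from z = -3 to +11 mm; origin at the hub centre, x axis towards the valve, spokes at 36, 108, 180, 252 and 324 degrees from it (the valve is midway between two). The gaps between them are open right through, down to z = -32 mm
- tyre: black rubber tyre with white dots, on the rim: radius 106 to 118 mm, 36 mm thick; not to be touched; origin at the hub centre, x axis towards the valve
- scan_can: white spray can, diameter 66 mm, height 203, loose; origin under its centre
- jar: white jar with blue lid, diameter 70 mm, height 72, loose; origin under its centre
- dots: green box 72 x 48 x 18 mm, loose; origin under its centre
- glue_bottle: white glue bottle with red tip, diameter 32 mm, height 94, loose; origin under its centre
- gear: small grey printed gear, diameter 32 mm, height 21, loose; origin under its centre
- block: dark sanding block on a wooden base, 46 x 100 x 26 mm, loose; origin under its centre

How it is judged:
On the way:
1. a spoke is pushed with the fingers (contact force between the fingers and spokes above 0.5 N), for 0.04 s.
At the end, for the whole second after the job is handed in: the valve stem is at the top, within 0.09 rad (5 degrees, 7 mm at the valve) of the red pointer, and the wheel stands still ((value of joint wheel between -0.09 and 0.09 rad or value of joint wheel between 6.193 and 6.373 rad) and velocity of joint wheel between -0.05 and 0.05 rad/s); the robot touches nothing.
It fails at once if the robot touches the tyre (over 2 N) (contact force between any of the fingers, the arm and tyre above 2 N).
It fails at once if a thing standing around is moved, lifted or knocked (over 20 mm) (distance of any of scan_can, jar, dots, block, glue_bottle, gear from where it was at the start of the episode above 0.02 m).
It also fails if it takes over 58 s, if anything falls off the work surface, if the arm or the gripper's body presses on something with over 40 N, if the wrist force passes 120 N, or if a joint passes its speed limit or range.

### The arm

A 6-joint arm with a two-finger parallel gripper is mounted at the origin on a cart in front of the work surface, level with it; the furniture and walls round the work are solid. World frame = base frame: x ahead of the robot, y to its left, z up, the work surface at z = 0. Lengths are in m, angles in rad, forces in N, time in s.
With the tool pointing down it reaches from about 0.425 to 0.95 m from the base axis. Payload 3.5 kg.
Tool frame: the origin (TCP) lies midway between the tips of the shut fingers; the grasp point (between the pads) lies 19 mm behind it; z points along the fingers, y is the line along which they close (so a half turn about z gives the same grasp; the last joint's range is limited). The gripper opens to 85 mm and grips with 20 to 120 N. Pads are 22 mm wide; open, the fingers measure 114 mm over their backs; the gripper's body (76 mm by 85 mm) begins 54 mm behind the grasp point. The pads swing forward as they close: fully open they stand 13 mm farther back than shut.
Start: joints at [1.113, 0.286, 1.577, -0, 1.279, -0.15], TCP at [0.204, 0.643, 0.231] pointing down, gripper open.
Joint ranges: [-2.77, 2.77], [-0.9, 2.22], [0.21, 2.48], [-1.53, 4.67], [0.24, 2.81], [-2.84, 2.84]. Speed limits (rad/s): [2.79, 2.79, 3.14, 3.14, 3.14, 3.14].

### API

Orientations are given as a unit quaternion [x, y, z, w].
In Python, from plant import get_state, read_camera, ctrl gives the robot as it stands.
- The arm moves only by the shell command python3 -m crank 'ROWS' [FORCE]. ROWS is JSON, a list of rows, each a list of 3 entries, a list of its own where there are three numbers: the shift along the tool's x, y, z in mm, then the turn about the tool's z in degrees, then the closure in counts, from 0 (fully open) to 255 (shut). In form: [[[tx, ty, tz], yaw, claw], ...]. A call has 1 to 10 rows; each row is the pose to reach, as a shift and turn from the pose commanded when the call began, along the tool's axes at that moment; what a row does not reach only later rows make up. A row lasts 1/10 s, in which the tool goes at most 50 mm and 8.59 degrees, less where a joint would pass 70% of its speed; a pose out of reach is approached as far as the arm can. A call with a gripper value outside its range is refused whole. The fingers move at their own pace and stop on an object; FORCE is the grip in N (left out, the last holds). Time passes only in rows, so rows that repeat a pose let the fingers close. It gives the time, the measured TCP pose, the force, the opening and the grip force at its end, in the units of the state.
- get_state(): the state, without advancing time (a new reading comes with each control period).
- read_camera(name): name is "scene" or "top"; returns a dict with "frame" (420x560x3 uint8, blue, green, red), "range_z" (420x560 float32, m along the optical axis (not along the pixel's ray), 0 where there is no reading), "vfov" (degrees; the focal length in pixels is half the picture's height over the tangent of half this angle, whatever the lens; pixels are square), "cx", "cy" (the principal point, pixels), "k1" (the pictures are not rectified: a ray, as slopes to the right and down, at radius r is drawn at 1 + k1 r^2 times it, then the intrinsics apply), "origin" and "orientation" of the camera in the world. Camera axes: x right, y down, z forward; pixel columns grow to the right and rows downward; lengths in m; the calibration is good to about 2 mm. A picture is of the moment at which its call begins.
- ctrl.sign_off(): hands the job in; it is judged then, once.
The state is a dict: "time": time; "qpos": joint angles; "dq": joint speeds; "joint_efforts": joint torques, N m; "eef_pos": TCP position; "tcp_rot": TCP orientation; "contact_force": force on the tool from outside, world axes, zero at the start; "wrist_torque": the same for the moment, N m; "opening": opening from 0.0 (shut) to 1.0 (fully open); "finger_force": force on a finger pad.
Only numpy, scipy, OpenCV 4.12 (cv2) and the standard library are available. Lean on these libraries where they do the work, as an engineer would, in place of code of your own. Each camera call takes 0.05 s, during which the arm holds its last target. There are 200 camera calls.

## Working session

There is one attempt and no reset: what is moved stays moved. The work goes in short steps, Python scripts to look and compute and a shell command to move; the robot and the scene stay as the last step left them, time stands still between calls to the robot, and variables do not carry over. Pictures are saved under pics/ and viewed, at most 10 in all, crops included, and the job is handed in when it is done.

```bash
mkdir -p pics; ls
python3 - <<'E'
from plant import get_state, read_camera
import cv2,numpy as np
s=get_state();print(s)
for n in("scene","top"):
    d=read_camera(n);cv2.imwrite(f"pics/{n}0.png",d["frame"]);np.savez(f"{n}0.npz",**d)
    print(n,{k:v for k,v in d.items() if k not in("frame","range_z")})
E
```

```text
pics
{'time': 0.0, 'qpos': array([ 1.11303470e+00,  2.87153242e-01,  1.57818610e+00, -7.53528740e-06,
        1.27859571e+00, -1.50046700e-01]), 'dq': array([ 6.67119043e-05,  8.11860437e-05,  6.03889080e-04, -1.55445127e-03,
        7.97146683e-04,  6.95718498e-04]), 'joint_efforts': array([ 5.70494205e-05, -4.05960917e+01, -2.92636675e+01, -6.80488506e-05,
        5.69027106e-03, -4.68569226e-06]), 'eef_pos': array([0.20415376, 0.64269417, 0.22995053]), 'tcp_rot': array([ 1.53249979e-01,  9.88186760e-01, -1.11860867e-03, -3.47037271e-04]), 'contact_force': array([ 1.22003511, -0.14012815, -0.39113894]), 'wrist_torque': array([-0.04763481, -0.05035969,  0.04067371]), 'finger_force': 0.0, 'opening': 1.0036722906531235}
scene {'vfov': 43.739537470459325, 'cx': 280.56331611399514, 'cy': 211.42553588170827, 'k1': -0.011248992913224887, 'origin': array([-0.34726058, -0.82193499,  1.01466135]), 'orientation': array([ 0.803933  , -0.38469886,  0.18939376, -0.41210257])}
top {'vfov': 48.71478066287153, 'cx': 282.43828474405007, 'cy': 222.58203622277605, 'k1': -0.13545080175832896, 'origin': array([ 0.41067683, -0.05280649,  1.55608983]), 'orientation': array([ 0.70872542, -0.70430304,  0.0288995 , -0.02881522])}
```

View pics/scene0.png

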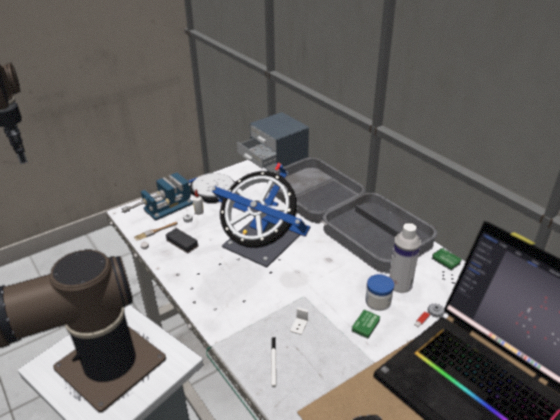

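View pics/top0.png

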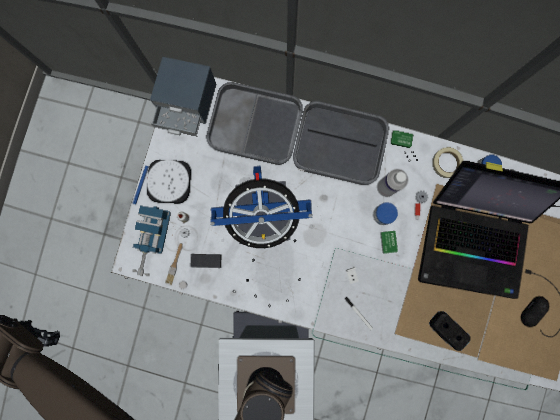

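The wheel is at about (261,213) in the top view, with the red pointer near (257,178) and the yellow cap low near (264,235). The bottle, gear and block are to the left around (180–205, 215–262). The can, jar and box are to the right around (385–398, 180–242). Next I'll enlarge the wheel.

```bash
cat > h.py <<'E'
import numpy as np,cv2
from scipy.spatial.transform import Rotation as R
def K(d):
    f=210/np.tan(np.radians(d["vfov"]/2)); return np.array([[f,0,d["cx"]],[0,f,d["cy"]],[0,0,1.]]),np.array([float(d["k1"]),0,0,0,0])
def ray(d,u,v):
    k,c=K(d); p=cv2.undistortPointsIter(np.array([[[u,v]]],float),k,c,None,None,(3,50,1e-10))[0,0]
    return np.array([p[0],p[1],1.])
def atz(d,u,v,z):
    r=R.from_quat(d["orientation"]).apply(ray(d,u,v)); o=d["origin"]; return o+r*(z-o[2])/r[2]
def bp(d,u,v):
    return d["origin"]+R.from_quat(d["orientation"]).apply(ray(d,u,v)*d["range_z"][int(round(v)),int(round(u))])
def proj(d,P):
    k,c=K(d); Q=R.from_quat(d["orientation"]).inv().apply(np.atleast_2d(P)-d["origin"])
    return cv2.projectPoints(Q,np.zeros(3),np.zeros(3),k,c)[0][:,0]
def crop(d,x0,y0,x1,y1,s,fn):
    cv2.imwrite(fn,cv2.resize(np.ascontiguousarray(d["frame"][y0:y1,x0:x1]),None,fx=s,fy=s,interpolation=cv2.INTER_CUBIC))
E
python3 - <<'E'
from h import *
d=np.load("top0.npz");crop(d,200,150,325,260,5,"pics/t1.png")
d=np.load("scene0.npz");crop(d,190,150,330,265,5,"pics/s1.png")
E
```

```text
(no output)
```

View pics/t1.png

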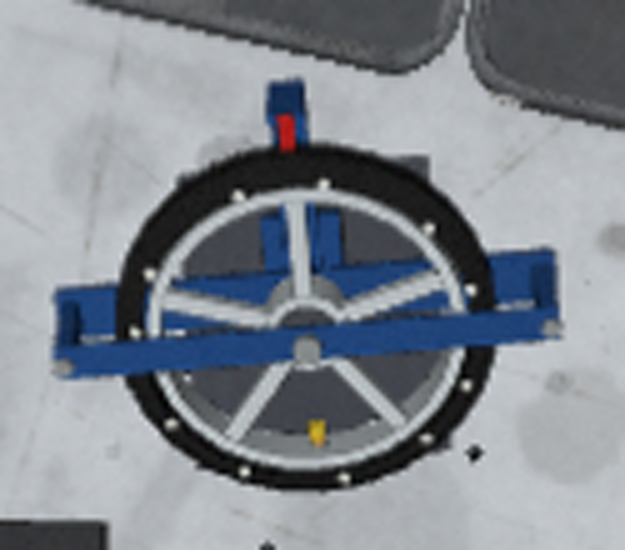

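View pics/s1.png

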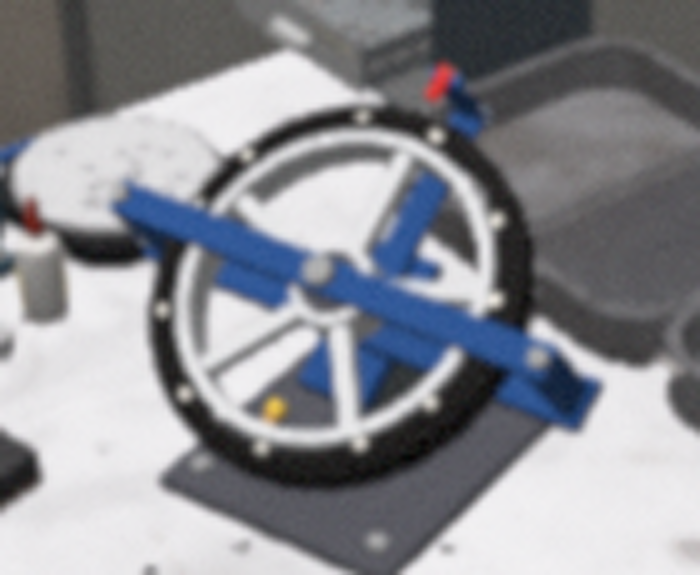

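Top crop: the bar bolts are at about (62,370), (306,350) and (553,327), the pointer's inner end at (287,150) and the yellow cap at (317,432). One spoke stands almost at the top, so q is near π. The scene crop agrees: centre bolt (318,268), end bolts (122,190) and (538,357), cap (274,409).

```bash
cat >> h.py <<'E'
def frame(p):
    x,y,yaw=p[:3]; Rz=R.from_euler('z',yaw); T=R.from_matrix(Rz.as_matrix()@R.from_euler('y',-35,degrees=True).as_matrix())
    return T,np.array([x,y,.135])
def H(p,P):
    T,o=frame(p); return o+T.apply(np.atleast_2d(P))
E
python3 - <<'E'
from h import *
from scipy.optimize import least_squares
t=dict(np.load("top0.npz"));s=dict(np.load("scene0.npz"))
ct=lambda a:np.array(a)/5-.4+[200,150]; cs=lambda a:np.array(a)/5-.4+[190,150]
mt=ct([[306,350],[62,370],[553,327],[287,150],[317,432]])
ms=cs([[318,268],[122,190],[538,357],[436,95],[274,409]])
def model(p):
    q=p[3];b=p[4]
    return H(p,[[0,0,.030],[0,b,.030],[0,-b,.030],[.124,0,.012],[.076*np.cos(q),.076*np.sin(q),0.004]])
f=lambda p:np.r_[(proj(t,model(p))-mt).ravel(),(proj(s,model(p))-ms).ravel()]
r=least_squares(f,[*atz(t,*mt[0],.16)[:2],0,3.1,.146]);print(r.x);print(f(r.x).reshape(2,5,2).round(2).tolist())
p=r.x;np.save("p.npy",p)
print("hub z-depth check",bp(t,*mt[0]),H(p,[[0,0,.03]]),"rim depth",[ (bp(t,*ct(a))-frame(p)[1])@frame(p)[0].as_matrix() for a in([295,240],[200,310],[265,390],[365,390],[450,290],[300,195])])
# overlay
for n,d,x0,y0,x1,y1 in(("t",t,200,150,325,260),("s",s,190,150,330,265)):
    im=cv2.resize(np.ascontiguousarray(d["frame"][y0:y1,x0:x1]),None,fx=5,fy=5)
    def pl(P,c):
        u=((proj(d,H(p,P))-[x0,y0]+.4)*5).astype(int); cv2.polylines(im,[u.reshape(-1,1,2)],False,c,1)
    a=np.linspace(0,2*np.pi,80)
    for rr,z in((.09,.015),(.118,.018)): pl(np.c_[rr*np.cos(a),rr*np.sin(a),0*a+z],(0,0,255))
    for k in range(5):
        g=p[3]+np.radians(36+72*k); pl([[.026*np.cos(g),.026*np.sin(g),.011],[.09*np.cos(g),.09*np.sin(g),.011]],(0,255,0))
    cv2.imwrite(f"pics/ov_{n}.png",im)
a=cv2.imread("pics/ov_t.png");b=cv2.imread("pics/ov_s.png")[:550]
cv2.imwrite("pics/ov.png",cv2.resize(np.hstack([a,b]),None,fx=.6,fy=.6))
s0=__import__("plant").get_state()
print(p[2], "tool z", R.from_quat(s0["tcp_rot"]).as_matrix())
E
```

```text
[0.55278628 0.01370332 0.08472122 3.1466648  0.1483256 ]
[[[0.21, -0.68], [0.25, -0.85], [-0.31, 0.1], [0.3, -0.37], [0.19, -0.35]], [[0.12, 0.8], [-0.73, 0.54], [0.08, 0.41], [-1.31, 1.08], [0.06, -0.73]]]
hub z-depth check [0.53271722 0.01239332 0.16940073] [[0.5356407  0.01224724 0.15957456]] rim depth [array([0.06339777, 0.00159662, 0.01174069]), array([0.01853171, 0.06373775, 0.00727457]), array([-0.04081004,  0.02968392,  0.00856739]), array([-0.0483862 , -0.03219931,  0.00534906]), array([ 0.02431143, -0.08883338,  0.0173968 ]), array([ 0.09496845, -0.00418318,  0.01595047])]
0.08472121789097746 tool z [[-9.52997366e-01  3.02977125e-01 -9.39466395e-04]
 [ 3.02978425e-01  9.52995445e-01 -1.93813210e-03]
 [ 3.08097503e-04 -2.13167284e-03 -9.99997681e-01]]
```

View pics/ov.png

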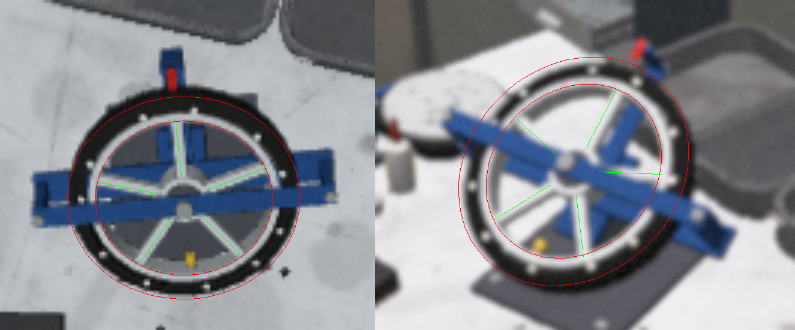

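The fit holds in both views: residuals are about 1 px, and the spoke and rim depths match z = +11 and +15 within about 2 mm. The wheel is at q ≈ 3.15. The tool stays vertical, so I'll work in the upper half, about 52 mm out from the hub. The plan is roughly three left-going (anticlockwise) sweeps to 6.28.

```bash
cat >> h.py <<'E'
def go(targets):
    """targets: hub coords (mm): r,angle deg,z -> shift in tool axes in mm from the present pose"""
    from plant import get_state
    s=get_state(); p=np.load("p.npy"); M=R.from_quat(s["tcp_rot"]).as_matrix()
    T,o=frame(p); h=T.inv().apply(s["eef_pos"]-o)*1e3
    print("t %.1f"%s["time"],"tcp",s["eef_pos"].round(4),"hub xyz",h.round(1),"ang",np.degrees(np.arctan2(h[1],h[0])).round(1),"F",s["contact_force"].round(1),"q",s["qpos"].round(2))
    print("yaw to go (tool)",np.degrees(np.arctan2(M[1,1],M[0,1])-(p[2]+np.pi/2)).round(1))
    for r,a,z in targets:
        P=H(p,[[r*np.cos(np.radians(a))/1e3,r*np.sin(np.radians(a))/1e3,z/1e3]])[0]
        print((r,a,z),"->",((P-s["eef_pos"])@M*1e3).round(1))
E
python3 - <<'E'
from h import *
go([(52,-38,-8),(52,-38,150)])
t=dict(np.load("top0.npz"));p=np.load("p.npy");T,o=frame(p)
# highest thing round the pointer
for u in range(250,264,2):
  print([tuple((T.inv().apply(bp(t,u,v)-o)*1e3).round().astype(int).tolist()) for v in range(166,182,4)])
E
```

```text
t 0.1 tcp [0.2042 0.6427 0.2301] hub xyz [-186.4  656.3  246.6] ang 105.9 F [-0.6 -0.2 -0. ] q [ 1.11  0.29  1.58 -0.    1.28 -0.15]
yaw to go (tool) -22.5
(52, -38, -8) -> [-570.3 -508.7   79. ]
(52, -38, 150) -> [-486.5 -543.6  -50.3]
[(71, 30, -215), (59, 31, -208), (49, 32, -197), (37, 33, -192)]
[(72, 23, -211), (61, 24, -202), (47, 25, -200), (37, 26, -190)]
[(144, 8, -41), (147, 8, -5), (140, 8, 9), (35, 20, -193)]
[(149, 2, -29), (143, 2, -11), (142, 2, 14), (132, 3, 20)]
[(145, -4, -36), (146, -4, -5), (140, -4, 12), (128, -2, 13)]
[(146, -10, -33), (144, -10, -8), (139, -9, 9), (119, -8, -6)]
[(65, -10, -220), (56, -9, -208), (44, -8, -200), (117, -13, -10)]
```

```bash
python3 -m crank '[[[0,0,-50],0,255],[[-50,-45,-80],-5,255],[[-100,-90,-80],-10,255],[[-135,-120,-80],-15,255],[[-170,-152,-80],-22.5,255],[[-205,-183,-80],-22.5,255],[[-240,-214,-80],-22.5,255],[[-275,-245,-80],-22.5,255],[[-310,-276,-80],-22.5,255],[[-345,-308,-80],-22.5,255]]' 30 && python3 -c "
from h import *
go([(52,-38,-8)])"
```

```text
time: 1.1
eef_pos: [0.4317, 0.2582, 0.311]
tcp_rot: [-0.043, 0.999, -0.0, -0.0]
contact_force: [0.7, -0.1, -0.1]
opening: -0.001
finger_force: 0.0
t 1.1 tcp [0.4317 0.2582 0.311 ] hub xyz [ 19.  253.8 201.5] ang 85.7 F [ 0.7 -0.1 -0.1] q [ 0.34 -0.15  1.9   0.    1.4  -1.32]
yaw to go (tool) 0.0
(52, -38, -8) -> [-138.1 -285.9  159. ]
```

```bash
python3 -m crank '[[[-20,-40,0],0,255],[[-40,-80,0],0,255],[[-60,-125,0],0,255],[[-80,-170,0],0,255],[[-100,-210,0],0,255],[[-120,-250,0],0,255],[[-138,-286,10],0,255],[[-138,-286,40],0,255],[[-138,-286,50],0,255],[[-138,-286,50],0,255]]'
python3 - <<'E'
from h import *
from plant import read_camera
go([(52,-38,25),(52,-38,-8)])
d=read_camera("scene");crop(d,180,110,340,230,5,"pics/s2.png")
E
```

```text
time: 2.1
eef_pos: [0.5914, -0.0127, 0.2582]
tcp_rot: [-0.042, 0.999, 0.001, -0.003]
contact_force: [0.5, 0.4, -0.0]
opening: -0.001
finger_force: 0.0
t 2.1 tcp [ 0.5914 -0.0127  0.2582] hub xyz [100.4 -29.5  80.2] ang -16.4 F [ 0.5  0.4 -0. ] q [-0.19  0.09  1.76  0.    1.3  -1.85]
yaw to go (tool) 0.0
(52, -38, 25) -> [16.5 -2.6 79.4]
(52, -38, -8) -> [ -2.6  -2.7 106.3]
```

View pics/s2.png

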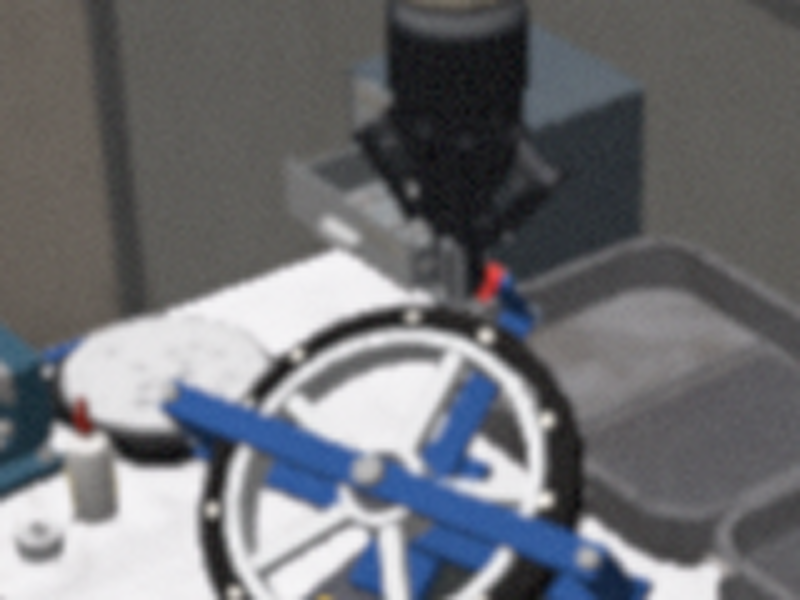

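The shut fingers hang just above the wheel's upper right part (tip at crop ~(455,300)). They are clear of the bar, and the red pointer sits at (492,283). Descending into the gap.

```bash
python3 -m crank '[[[-3,-3,20],0,255],[[-3,-3,45],0,255],[[-3,-3,65],0,255],[[-3,-3,80],0,255],[[-3,-3,90],0,255],[[-3,-3,100],0,255],[[-3,-3,105],0,255],[[-3,-3,105],0,255]]'
python3 - <<'E'
from h import *
go([(52,a,-8) for a in range(-30,61,10)])
E
```

```text
time: 2.95
eef_pos: [0.5962, -0.0158, 0.156]
tcp_rot: [-0.042, 0.999, 0.0, -0.0]
contact_force: [0.7, 0.4, 0.4]
opening: 0.002
finger_force: 0.0
t 3.0 tcp [ 0.5962 -0.0158  0.156 ] hub xyz [ 45.4 -33.1  -6.2] ang -36.1 F [0.7 0.4 0.4] q [-0.2   0.19  1.84  0.    1.12 -1.85]
yaw to go (tool) 0.0
(52, -30, -8) -> [-0.8  7.1  1.7]
(52, -20, -8) -> [-3.9 15.3 -0.5]
(52, -10, -8) -> [-5.8 24.  -1.9]
(52, 0, -8) -> [-6.5 33.1 -2.3]
(52, 10, -8) -> [-5.8 42.1 -1.8]
(52, 20, -8) -> [-3.9 50.9 -0.5]
(52, 30, -8) -> [-0.8 59.1  1.7]
(52, 40, -8) -> [ 3.5 66.5  4.7]
(52, 50, -8) -> [ 8.7 72.9  8.4]
(52, 60, -8) -> [14.8 78.1 12.6]
```

```bash
python3 -m crank '[[[-1,7,1],0,255],[[-4,15,0],0,255],[[-6,24,-2],0,255],[[-6,33,-2],0,255],[[-6,42,-2],0,255],[[-4,51,0],0,255],[[-1,59,2],0,255],[[3,66,4],0,255],[[7,71,7],0,255],[[7,71,7],0,255]]'
python3 - <<'E'
from h import *
go([(52,45,-8)])
E
```

```text
time: 3.95
eef_pos: [0.5819, 0.0557, 0.1486]
tcp_rot: [-0.043, 0.999, 0.001, -0.001]
contact_force: [-0.4, 0.4, -0.3]
opening: 0.002
finger_force: 0.0
t 4.0 tcp [0.5819 0.0557 0.1486] hub xyz [34.4 39.4 -7.6] ang 48.8 F [-0.4  0.4 -0.3] q [-0.08  0.17  1.87  0.    1.1  -1.74]
yaw to go (tool) 0.0
(52, 45, -8) -> [-2.2 -2.6 -1. ]
```

```bash
python3 -m crank '[[[0,-5,-10],0,255],[[0,-5,-45],0,255],[[0,-5,-85],0,255],[[0,-5,-115],0,255],[[-5,-40,-115],0,255],[[-10,-75,-115],0,255],[[-10,-75,-115],0,255]]'
cat >> h.py <<'E'
def wheelview(fn):
    """scene+top crops with wheel, side by side"""
    from plant import read_camera
    o=[]
    for n,(x0,y0,x1,y1) in(("scene",(210,160,310,260)),("top",(210,165,310,265))):
        d=read_camera(n);np.savez(n+"_l.npz",**d);o.append(cv2.resize(np.ascontiguousarray(d["frame"][y0:y1,x0:x1]),None,fx=4,fy=4,interpolation=cv2.INTER_CUBIC))
    cv2.imwrite(fn,np.hstack(o))
def hubpt(d,u,v,z):
    """pixel -> hub coords on plane z (m) and angle deg"""
    T,o=frame(np.load("p.npy")); r=T.inv().apply(R.from_quat(d["orientation"]).apply(ray(d,u,v))); c=T.inv().apply(d["origin"]-o)
    h=c+r*(z-c[2])/r[2]; return (h*1e3).round(1),np.degrees(np.arctan2(h[1],h[0])).round(1)
E
python3 - <<'E'
from h import *
go([(52,-38,-8)])
wheelview("pics/w1.png")
E
```

```text
time: 4.65
eef_pos: [0.6003, -0.0231, 0.2655]
tcp_rot: [-0.04, 0.999, -0.0, 0.001]
contact_force: [0.8, 0.2, 0.2]
opening: 0.004
finger_force: 0.0
t 4.7 tcp [ 0.6003 -0.0231  0.2655] hub xyz [111.1 -40.7  81.5] ang -20.1 F [0.8 0.2 0.2] q [-0.21  0.1   1.73 -0.    1.31 -1.86]
yaw to go (tool) -0.2
(52, -38, -8) -> [  6.3   8.7 113.5]
```

View pics/w1.png

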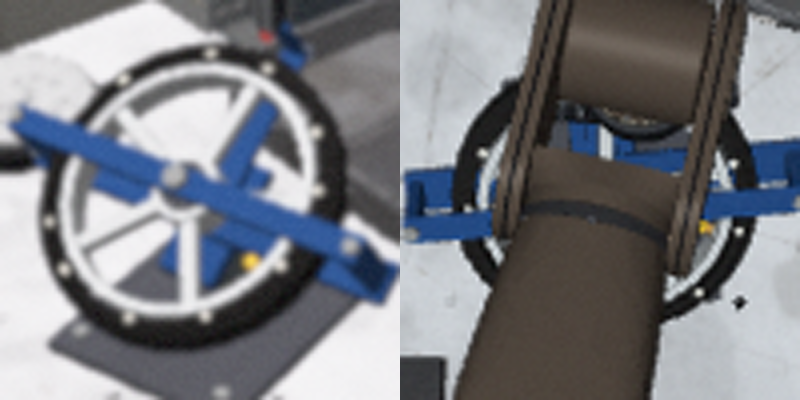

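The wheel has turned. The yellow cap is now at crop (250,261), which is scene pixel about (272.1,224.9), and one spoke again points up near the pointer.

Run:
```python
from h import *
d=dict(np.load("scene_l.npz"))
print(hubpt(d,272.1,224.9,.004)); print("spoke top end",hubpt(d,210+245/4-.4,160+92/4-.4,.011),"ul",hubpt(d,210+122/4-.4,160+112/4-.4,.011),"down",hubpt(d,210+190/4-.4,160+285/4-.4,.011))
```

```text
(array([-30. , -70.8,   4. ]), np.float64(-113.0))
spoke top end (array([82.7, -6.2, 11. ]), np.float64(-4.3)) ul (array([35.8, 78.5, 11. ]), np.float64(65.5)) down (array([-63.5, -41.1,  11. ]), np.float64(-147.1))
```

q ≈ 247°, in agreement with the spokes at −5° and 67°, so it has turned about 67° of the 180°. Now a second sweep in the same way.

```bash
python3 -m crank '[[[7,7,10],0,255],[[7,7,35],0,255],[[7,7,60],0,255],[[7,7,80],0,255],[[7,7,95],0,255],[[7,7,108],0,255],[[7,7,113],0,255],[[7,7,113],0,255]]'
python3 - <<'E'
from h import *
go([(52,a,-8) for a in range(-30,51,10)])
E
```

```text
time: 5.55
eef_pos: [0.5917, -0.0129, 0.1507]
tcp_rot: [-0.043, 0.999, 0.0, -0.001]
contact_force: [0.5, 0.8, 0.2]
opening: -0.002
finger_force: 0.0
t 5.5 tcp [ 0.5917 -0.0129  0.1507] hub xyz [ 38.9 -29.8  -8.1] ang -37.4 F [0.5 0.8 0.2] q [-0.19  0.18  1.85  0.    1.11 -1.85]
yaw to go (tool) 0.0
(52, -30, -8) -> [-5.   3.8 -3.6]
(52, -20, -8) -> [-8.1 12.  -5.8]
(52, -10, -8) -> [-10.   20.8  -7.1]
(52, 0, -8) -> [-10.7  29.8  -7.6]
(52, 10, -8) -> [-10.   38.8  -7.1]
(52, 20, -8) -> [-8.1 47.6 -5.8]
(52, 30, -8) -> [-5.  55.8 -3.6]
(52, 40, -8) -> [-0.7 63.2 -0.6]
(52, 50, -8) -> [ 4.5 69.6  3.1]
```

```bash
python3 -m crank '[[[-5,4,-4],0,255],[[-8,12,-6],0,255],[[-10,21,-7],0,255],[[-11,30,-7],0,255],[[-10,39,-7],0,255],[[-8,48,-6],0,255],[[-5,56,-4],0,255],[[-1,63,-1],0,255],[[4,69,3],0,255],[[4,69,3],0,255]]' && python3 -m crank '[[[0,-5,-10],0,255],[[0,-5,-45],0,255],[[0,-5,-85],0,255],[[0,-5,-115],0,255],[[-5,-40,-115],0,255],[[-5,-70,-115],0,255],[[-5,-70,-115],0,255]]'
python3 - <<'E'
from h import *
go([(52,-38,-8)])
wheelview("pics/w2.png")
E
```

```text
time: 6.55
eef_pos: [0.5806, 0.0568, 0.1473]
tcp_rot: [-0.043, 0.999, 0.001, -0.001]
contact_force: [-0.2, 0.1, -0.5]
opening: -0.001
finger_force: 0.0
time: 7.25
eef_pos: [0.5935, -0.0171, 0.2644]
tcp_rot: [-0.04, 0.999, -0.0, 0.0]
contact_force: [-0.6, 0.4, -0.2]
opening: 0.0
finger_force: 0.0
t 7.2 tcp [ 0.5935 -0.0171  0.2644] hub xyz [105.3 -34.1  84.2] ang -18.0 F [-0.6  0.4 -0.2] q [-0.2   0.08  1.75 -0.    1.31 -1.85]
yaw to go (tool) -0.2
(52, -38, -8) -> [-1.000e-01  2.200e+00  1.124e+02]
```

View pics/w2.png

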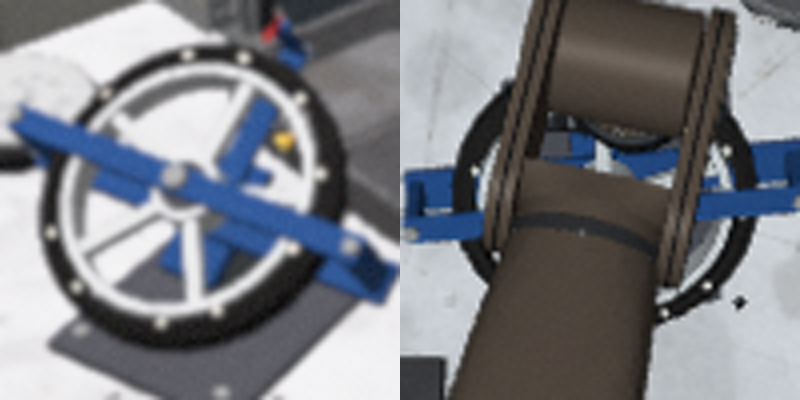

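Run:
```python
from h import *
d=dict(np.load("scene_l.npz"))
print(hubpt(d,280.85,194.6,.004)); print("spoke top end",hubpt(d,210+245/4-.4,160+92/4-.4,.011),"ul",hubpt(d,210+122/4-.4,160+120/4-.4,.011),"down",hubpt(d,210+195/4-.4,160+285/4-.4,.011))
go([(46.6,-35.4,-4)])
```

```text
(array([ 61.4, -50.2,   4. ]), np.float64(-39.3))
spoke top end (array([82.7, -6.2, 11. ]), np.float64(-4.3)) ul (array([30.1, 75.1, 11. ]), np.float64(68.1)) down (array([-62.1, -44.7,  11. ]), np.float64(-144.3))
t 7.3 tcp [ 0.593  -0.0146  0.2637] hub xyz [104.7 -31.6  83.8] ang -16.8 F [-0.1 -0.1 -0.6] q [-0.2   0.08  1.75  0.    1.31 -1.85]
yaw to go (tool) -0.1
(46.6, -35.4, -4) -> [  4.3   4.5 110.1]
```

The cap is at crop (285,140), about −39.5°, with the leading spoke at about −4°. About 40° remain. The valve sits in this gap, so I'll enter closer in (r ≈ 47) and shallower.

```bash
python3 -m crank '[[[4,4,10],0,255],[[4,4,35],0,255],[[4,4,60],0,255],[[4,4,80],0,255],[[4,4,95],0,255],[[4,4,105],0,255],[[4,4,110],0,255],[[4,4,110],0,255]]'
python3 - <<'E'
from h import *
go([(47,a,-4) for a in range(-30,21,5)])
E
```

```text
time: 8.15
eef_pos: [0.5887, -0.0103, 0.1529]
tcp_rot: [-0.043, 0.999, 0.0, -0.0]
contact_force: [0.5, 0.2, 0.4]
opening: -0.005
finger_force: 0.0
t 8.2 tcp [ 0.5887 -0.0103  0.1529] hub xyz [ 37.9 -26.9  -4.6] ang -35.4 F [0.5 0.2 0.4] q [-0.19  0.18  1.86  0.    1.11 -1.85]
yaw to go (tool) 0.0
(47, -30, -4) -> [-1.9  3.4 -2.1]
(47, -25, -4) -> [-3.5  7.1 -3.2]
(47, -20, -4) -> [-4.8 10.8 -4.1]
(47, -15, -4) -> [-5.8 14.8 -4.8]
(47, -10, -4) -> [-6.5 18.8 -5.3]
(47, -5, -4) -> [-6.9 22.8 -5.6]
(47, 0, -4) -> [-7.1 26.9 -5.7]
(47, 5, -4) -> [-6.9 31.  -5.6]
(47, 10, -4) -> [-6.5 35.1 -5.3]
(47, 15, -4) -> [-5.8 39.1 -4.8]
(47, 20, -4) -> [-4.8 43.  -4.1]
```

Slow sweep to about +7°, then look.

```bash
python3 -m crank '[[[-3,6,-3],0,255],[[-5,11,-4],0,255],[[-6,15,-5],0,255],[[-6,19,-5],0,255],[[-7,22,-6],0,255],[[-7,25,-6],0,255],[[-7,28,-6],0,255],[[-7,31,-6],0,255],[[-7,33,-6],0,255],[[-7,33,-6],0,255]]'
python3 - <<'E'
from h import *
go([(47,15,-4)])
wheelview("pics/w3.png")
E
```

```text
time: 9.15
eef_pos: [0.593, 0.0236, 0.1594]
tcp_rot: [-0.042, 0.999, 0.001, 0.0]
contact_force: [-0.6, -1.5, 0.0]
opening: 0.003
finger_force: 0.5
t 9.2 tcp [0.593  0.0236 0.1594] hub xyz [47.5  6.4 -3.5] ang 7.7 F [-0.6 -1.5  0. ] q [-0.13  0.18  1.84  0.    1.12 -1.79]
yaw to go (tool) 0.0
(47, 15, -4) -> [1.5 5.7 1.6]
```

View pics/w3.png

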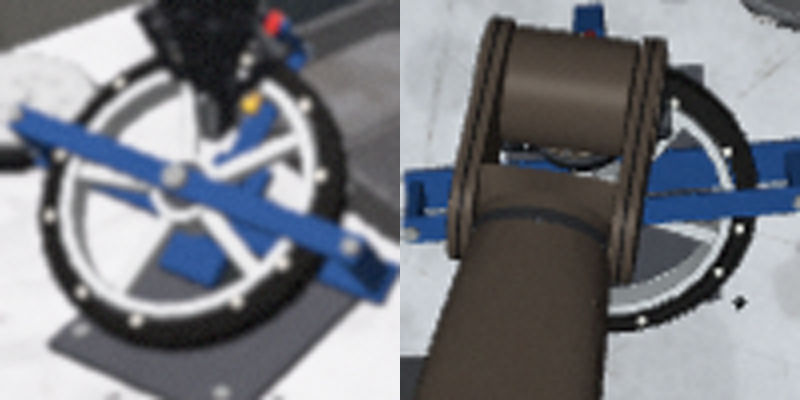

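The finger is on the spoke. The cap is at crop (251,103), just short of the pointer at (273,20). The right-hand spoke's outer end is near (300,145) and the lower spoke's near (252,270).

Run:
```python
from h import *
d=dict(np.load("scene_l.npz"))
c=lambda u,v:(210+u/4-.4,160+v/4-.4)
print(hubpt(d,*c(251,103),.004)); print("R",hubpt(d,*c(300,145),.011),"low",hubpt(d,*c(252,270),.011),"ref pointer",hubpt(d,*c(268,35),.012))
for q in(-15,-10,-5,0):
    print(q,[((proj(d,H(np.load("p.npy"),[[r*np.cos(np.radians(q+a)),r*np.sin(np.radians(q+a)),z]]))[0]-[210,160]+.4)*4).round() for a,r,z in((0,.076,.004),(324,.09,.011),(252,.09,.011),(252,.03,.011),(324,.03,.011))])
```

```text
(array([ 78.5, -10.9,   4. ]), np.float64(-7.9))
R (array([ 59.9, -66.7,  11. ]), np.float64(-48.1)) low (array([-36.7, -79.3,  11. ]), np.float64(-114.8)) ref pointer (array([129. ,  -1.2,  12. ]), np.float64(-0.5))
-15 [array([258., 113.]), array([302., 150.]), array([239., 284.]), array([203., 219.]), array([224., 176.])]
-10 [array([251., 108.]), array([299., 141.]), array([249., 277.]), array([206., 217.]), array([223., 172.])]
-5 [array([244., 104.]), array([296., 132.]), array([257., 270.]), array([209., 215.]), array([222., 169.])]
0 [array([237., 101.]), array([292., 123.]), array([265., 262.]), array([211., 212.]), array([221., 167.])]
```

About 8–9° to go, which is roughly 6.5 mm. I'll push slowly, back off and lift clear.

```bash
python3 -m crank '[[[0,2,0],0,255],[[1,4,1],0,255],[[1,5,1],0,255],[[2,6.5,2],0,255],[[2,6.5,2],0,255],[[2,6.5,2],0,255]]' && python3 -m crank '[[[-1,-2,0],0,255],[[-1,-4,0],0,255],[[-1,-4,-20],0,255],[[-1,-4,-50],0,255],[[-1,-4,-90],0,255],[[-1,-4,-130],0,255],[[-1,-4,-160],0,255],[[0,46,-160],0,255],[[0,96,-160],0,255],[[0,140,-160],0,255]]' && python3 -m crank '[[[0,50,0],0,255],[[0,100,0],0,255],[[0,150,0],0,255],[[0,160,0],0,255],[[0,160,0],0,255]]' && python3 -c "
from h import *
go([])
wheelview('pics/w4.png')"
```

```text
time: 9.85
eef_pos: [0.5906, 0.0297, 0.1575]
tcp_rot: [-0.042, 0.999, 0.0, 0.0]
contact_force: [0.1, 0.2, 1.5]
opening: -0.002
finger_force: 0.6
time: 10.85
eef_pos: [0.5781, 0.1704, 0.3174]
tcp_rot: [-0.042, 0.999, 0.0, -0.0]
contact_force: [0.7, -0.6, 0.2]
opening: 0.002
finger_force: 0.0
time: 11.35
eef_pos: [0.5642, 0.3297, 0.3164]
tcp_rot: [-0.044, 0.999, -0.0, -0.001]
contact_force: [0.0, -0.8, 0.5]
opening: -0.001
finger_force: 0.0
t 11.3 tcp [0.5642 0.3297 0.3164] hub xyz [135.3 313.9 126.7] ang 66.7 F [ 0.  -0.8  0.5] q [ 0.37  0.19  1.54  0.    1.42 -1.29]
yaw to go (tool) 0.2
```

View pics/w4.png

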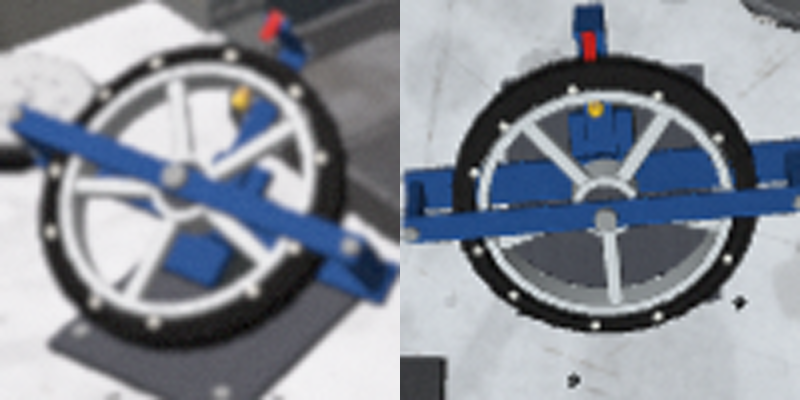

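Both views are unobstructed now. In the top half the cap is at (595,109), almost straight below the pointer tip at (589,58). The low spoke's outer end is at (616,297), and the upper spokes end at (519,125) and (667,112).

Run:
```python
from h import *
d=dict(np.load("top_l.npz"));s=dict(np.load("scene_l.npz"))
c=lambda u,v:(210+(u-400)/4-.4,165+v/4-.4)
print("cap",hubpt(d,*c(595,109),.004),hubpt(s,210+241/4-.4,160+100/4-.4,.004),"ptr",hubpt(d,*c(589,58),.014))
for n,u,v,a in(("low",616,297,180),("L",519,125,36),("R",667,112,-36)):
    h,g=hubpt(d,*c(u,v),.011);print(n,h,(g-a+180)%360-180)
hsv=cv2.cvtColor(d["frame"],cv2.COLOR_BGR2HSV);m=cv2.inRange(hsv,(18,120,120),(35,255,255));m[:,:240]=0;m[:,275:]=0;m[:170]=0;m[215:]=0
y,x=np.nonzero(m);print(len(x),hubpt(d,x.mean(),y.mean(),.004))
m=cv2.inRange(hsv,(0,150,100),(8,255,255))|cv2.inRange(hsv,(172,150,100),(180,255,255));m[:,240:275]&=255;m[:,:240]=0;m[:,275:]=0;m[190:]=0
y,x=np.nonzero(m);print("red",len(x),hubpt(d,x.mean(),y.mean(),.016))
```

```text
cap (array([78.7,  1. ,  4. ]), np.float64(0.7)) (array([78. , -2.3,  4. ]), np.float64(-1.7)) ptr (array([125.4,   1.2,  14. ]), np.float64(0.5))
low [-83.6  -1.   11. ] 0.6999999999999886
L [73.9 58.3 11. ] 2.1999999999999886
R [ 75.  -52.5  11. ] 1.0
10 (array([78.9,  0.5,  4. ]), np.float64(0.4))
red 22 (array([136.6,  -0. ,  16. ]), np.float64(-0.0))
```

All the measurements put the valve within about 2° of the pointer (mean about +0.5°). The arm is clear and the wheel stands still, so I'm handing in.

```bash
python3 -c "
from plant import ctrl
print(ctrl.sign_off())"
```

```text
the job is handed in; nothing more can be done
None
```

The wheel was turned anticlockwise in three spoke sweeps until the valve stood at the top, within about 2° of the red pointer by my camera measurements; the arm was clear at 11.3 s and the job is handed in, but the hand-in gave no verdict.

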